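# Tuck the drip strip under the splash flap and hold it pressed

## Task

Pick up the blue drip strip by its rib, lay it on the black bed of the drip board and slide its front edge under the aluminium splash flap, squarely and in the middle, until the yellow line has gone under the flap's edge all along; the flap must stay down and not be lifted. Then press the strip flat so that the sprung bed sinks a few millimetres, and finish while still holding it pressed like that. The strip is brittle, so grip and press gently (15 N is plenty; a grip or press of 30 N breaks it), and leave the beaker and the two cups alone.

Things in the scene. Friction and masses are not known exactly. Their poses are not given: they have to be found in the camera images.
- strip: Loose blue plastic drip strip, 72 to 126 g: a flat blade 90 (x) x 130 (y) x 4 mm with an upright grip rib on top. Origin: centre of the blade's underside, z up. The front edge (to be tucked) is at x = +45 mm. A thin yellow line runs along y across the top from x = 25 to 28 mm. Starts flat on the table. Breaks above 60 N of finger force (both fingers summed: a grip of 30 N) or 30 N on the board.
- rib (a point): Middle of the strip's grip rib, at strip x = -15, y = 0, z = 21 mm. The rib is 12 mm thick (x), 70 mm long (y) and rises from the blade (z = 4 mm) to z = 38 mm.
- line_left (a point): Left (+y) end of the rear side of the yellow line on the strip, at strip x = 25, y = 63, z = 4 mm.
- line_right (a point): Right (-y) end of the rear side of the yellow line on the strip, at strip x = 25, y = -63, z = 4 mm.
- drip_board: Fixed white drip board 220 (x) x 180 (y) mm on the table. Origin: centre of its underside; x points from its open near end to its flap end. Black bed: level, top at z = 30 mm, x -98 to 54, y -78 to 78 mm. White side rails, 36 mm high, beyond y = +-80 mm; a lower cross rail (26 mm) at the near end. Under the flap a white block at x = 56 mm stops the strip.
- flap_edge (a point): Middle of the flap's free edge when down, at board x = 18, y = 0, z = 38.5 mm (about 8 mm clear above the unpressed bed); fixed to the board, with its axes. The aluminium flap, 150 mm wide, slopes up from here to its hinge at board x = 97, z = 68 mm, between steel cheeks 78 mm high.
- flap (a joint): Angle of the splash flap: 0 = down at its stop (its own weight keeps it there), grows as it is lifted.
- bed (a joint): How far the sprung bed is pressed down, m: 0 = up, 0.006 = bottomed. It begins to sink at about 2 N and then takes about 2.5 N per mm (12 N for 4 mm, bottomed at about 17 N). The bed stays level.
- beaker: Glass beaker, 52 mm wide, 69 mm high; origin at the centre of its underside. Leave it alone.
- cup_a: Clear sample cup, 35 mm wide, 55 mm high; origin at the centre of its underside. Leave it alone.
- cup_b: Clear sample cup, as cup_a. Leave it alone.

How it is judged:
By the outcome, as a careful person would: the job done as asked, in the order asked, and still so for the second after the job is handed in, while the arm keeps its last pose, push and grip.
It also fails if it takes over 45 s, if anything falls off the work surface, if the arm or the gripper's body presses on something with over 40 N, if the wrist force passes 120 N, or if a joint passes its speed limit or range.

## Robot

A 7-joint arm with a two-finger parallel gripper is mounted at the origin on a cart in front of the work surface, level with it; the furniture and walls round the work are solid. World frame = base frame: x ahead of the robot, y to its left, z up, the work surface at z = 0. Lengths are in m, angles in rad, forces in N, time in s.
With the tool pointing down it reaches from about 0.425 to 0.875 m from the base axis. Payload 4.7 kg.
Tool frame: the origin (TCP) lies between the finger pads; the fingertips stand 8 mm ahead of it and the grasp point (between the pads) lies 11 mm behind it (manip.finger_overhang is the distance from the TCP to the fingertips, in m); z points along the fingers, y is the line along which they close (so a half turn about z gives the same grasp; the last joint's range is limited). The gripper opens to 87 mm and grips with 3 to 60 N. Pads are 19 mm wide; open, the fingers measure 117 mm over their backs; the gripper's body (75 mm by 190 mm) begins 51 mm behind the grasp point.
Start: joints at [-1.205, 0.321, -0.07, 1.45, 0.023, 1.371, -0.057], TCP at [0.224, 0.61, 0.207] pointing down, gripper open.
Joint ranges: [-2.86, 2.86], [-0.3, 2.09], [-1.38, 1.24], [0.06, 2.45], [-1.56, 4.7], [0.09, 2.05], [-2.69, 2.69]. Speed limits (rad/s): [2.57, 2.57, 3.14, 3.14, 3.14, 3.14, 3.14].

## Interface

Orientations are given as [roll, pitch, yaw] about the fixed x, y, z axes, in that order (R = Rz(yaw) Ry(pitch) Rx(roll)).
In Python, from plant import manip gives the robot as it stands. The module is installed in compiled form; this text tells all that it offers.
- The arm moves only by the tool arm_command, never from a script. Its arguments are lists of equal length, an entry for each row: "angular": the turn, a rotation vector about the tool's x, y, z normalised to -1 to 1, where 1 is 60 degrees, a list of three; "offset": the shift along the tool's x, y, z normalised to -1 to 1, where 1 is 750 mm, a list of three; "jaw": the opening, from 0 (shut) to 1 (fully open). A call has 1 to 10 rows; each row shifts and turns the commanded pose from where the row before left it, along the tool's axes as they then stand; what a row does not reach is not made up. A row lasts 1/12 s, in which the tool goes at most 41.7 mm and 7.16 degrees, less where a joint would pass 70% of its speed; a pose out of reach is approached as far as the arm can. A call with a number of a shift or a turn outside -1 to 1 is refused whole. A call with a gripper value outside its range is refused whole. The fingers move at their own pace and stop on an object; "newtons" is the grip in N (left out, the last holds). Time passes only in rows, so rows that do not move let the fingers close. It gives the time, the measured TCP pose, the force, the opening and the grip force at its end, in the units of the state.
- manip.sense(): the state, without advancing time (a new reading comes with each control period).
- manip.grab_frame(name): name is "side" or "top" or "wrist"; returns (picture, depth): 480x640x3 uint8, red, green, blue; 480x640 float32, m along the optical axis (not along the pixel's ray), 0 where there is no reading.
- manip.camera_info(name): a dict with "mtx" (3x3 intrinsics, pixels), "k1" (the pictures are not rectified: a ray, as slopes to the right and down, at radius r is drawn at 1 + k1 r^2 times it, then the intrinsics apply), "R" (3x3) and "t" (3): a world point X has camera coordinates R X + t; the wrist camera has in their place "mount" (4x4, takes a point from camera to tool coordinates, whose origin is the TCP and whose axes are the flange's). Camera axes: x right, y down, z forward; pixel columns grow to the right and rows downward; lengths in m; the calibration is good to about 2 mm. A picture is of the moment at which its call begins: read the wrist's pose just before it. camera_info takes no time and is no camera call.
- manip.hand_in(): hands the job in; it is judged then, once.
Trained networks look in the newest picture that a camera, given by its name, has taken for a name from the list of things; names that differ only in an ending like _2 or _b are one class to them, and where a whole thing is asked for, a point or a joint stands for the part that bears it (a point fixed in the world has none). Each returns a list of dicts, best first, with "conf" (0 to 1); they miss things now and then, are a little off and sometimes report something else, mostly with a low value. They report only what shows in the picture. A call takes as long as a camera call.
- manip.look_for(camera, thing): "uv" ([column, row] in pixels, amid what is visible of it).
- manip.outline_of(camera, thing): "region" (480x640 bool, what is visible of it) and "uv" ([column, row] in pixels, amid what is visible of it).
The state is a dict: "t": time; "joints": joint angles; "dq": joint speeds; "joint_efforts": joint torques, N m; "tcp_pos": TCP position; "ee_rot": TCP orientation; "wrist_force": force on the tool from outside, world axes, zero at the start; "ft_torque": the same for the moment, N m; "width": finger opening in m; "finger_force": force on a finger pad.
Only numpy, scipy, OpenCV 4.12 (cv2) and the standard library are available. Lean on these libraries where they do the work, as an engineer would, in place of code of your own. Each camera call takes 0.05 s, during which the arm holds its last target. There are 200 camera calls.

## Working session

There is one attempt and no reset: what is moved stays moved. The work goes in short steps, Python scripts to look and compute and a tool call to move; the robot and the scene stay as the last step left them, time stands still between calls to the robot, and variables do not carry over. Pictures are saved under pics/ and viewed, at most 10 in all, crops included, and the job is handed in when it is done.

Besides the shell and the picture viewer there is one more tool, called after "Emit:" in YAML: its name, and indented under it one key for each argument. arm_command: Moves the arm, as the interface text tells. Scaled input: -1 to 1 covers 750 mm each way for a shift and 60 degrees each way for a turn. Its arguments: {"type":"object","properties":{"angular":{"type":"array","items":{"type":"array","items":{"type":"number","minimum":-1,"maximum":1}}},"offset":{"type":"array","items":{"type":"array","items":{"type":"number","minimum":-1,"maximum":1}}},"jaw":{"type":"array","items":{"type":"number"}},"newtons":{"type":"number"}},"required":["angular","offset","jaw"]}

```bash
mkdir -p pics
cat > h.py <<'E'
import numpy as np, cv2
from plant import manip
from scipy.spatial.transform import Rotation as Rn
def snap(c,f=None):
    p,d=manip.grab_frame(c)
    if f: cv2.imwrite('pics/'+f,p[:,:,::-1])
    return p,d
def world(c,uv,z):
    "z: depths along axis; uv Nx2 -> world points"
    i=manip.camera_info(c);uv=np.asarray(uv,float).reshape(-1,1,2)
    n=cv2.undistortPoints(uv,np.array(i['mtx'],float),np.array([i['k1'],0,0,0],float)).reshape(-1,2)
    P=np.c_[n,np.ones(len(n))]*np.asarray(z).reshape(-1,1)
    if 'R' in i: return (P-np.array(i['t']))@np.array(i['R'])
    s=manip.sense();M=np.array(i['mount']);P=P@M[:3,:3].T+M[:3,3]
    return P@Rn.from_euler('xyz',s['ee_rot']).as_matrix().T+s['tcp_pos']
def cloud(c,d):
    v,u=np.mgrid[:480,:640];ok=d>0
    W=np.full((480,640,3),np.nan);W[ok]=world(c,np.c_[u[ok],v[ok]],d[ok]);return W
E
python3 - <<'E'
from h import *
ps=[]
for c in('top','side'):
    p,d=snap(c,c+'0.png');W=cloud(c,d)
    for t in('strip','drip_board','beaker','cup_a','flap'):
        for r in manip.outline_of(c,t)[:3]:
            if r['conf']<.3: continue
            w=W[r['region']];w=w[~np.isnan(w[:,0])]
            print(c,t,round(r['conf'],2),np.round(r['uv']),np.round(np.median(w,0),3),np.round(np.percentile(w,[2,98],0),3).tolist())
s=manip.sense();print(s)
print(manip.camera_info('top'))
E
```

```text
top strip 0.56 [286. 261.] [0.5   0.393 0.005] [[0.449, 0.33, 0.002], [0.553, 0.458, 0.04]]
top drip_board 0.73 [394. 230.] [0.569 0.176 0.033] [[0.464, 0.089, 0.015], [0.668, 0.263, 0.075]]
top beaker 0.67 [302. 169.] [0.694 0.361 0.032] [[0.663, 0.336, 0.006], [0.712, 0.383, 0.071]]
top cup_a 0.8 [283. 341.] [0.347 0.399 0.027] [[0.333, 0.383, 0.022], [0.364, 0.411, 0.058]]
top cup_a 0.79 [367. 324.] [0.383 0.229 0.006] [[0.368, 0.218, 0.002], [0.398, 0.244, 0.055]]
top cup_a 0.67 [394. 228.] [0.57  0.176 0.033] [[0.464, 0.089, 0.014], [0.669, 0.263, 0.075]]
top flap 0.81 [398. 195.] [0.631 0.176 0.057] [[0.59, 0.104, 0.042], [0.669, 0.248, 0.075]]
side drip_board 0.75 [380. 304.] [0.567 0.154 0.03 ] [[0.461, 0.082, 0.007], [0.667, 0.257, 0.072]]
side drip_board 0.64 [279. 264.] [0.493 0.381 0.003] [[0.447, 0.326, 0.0], [0.552, 0.455, 0.037]]
side drip_board 0.49 [271. 324.] [0.381 0.226 0.037] [[0.367, 0.215, 0.004], [0.398, 0.248, 0.054]]
side beaker 0.97 [358. 225.] [0.68  0.349 0.045] [[0.663, 0.334, 0.002], [0.712, 0.383, 0.067]]
side cup_a 0.7 [209. 284.] [0.347 0.386 0.038] 
[... 645 characters left out ...]
932e-05]), 'tcp_pos': array([0.22400986, 0.6102021 , 0.20710471]), 'ee_rot': array([3.14149577e+00, 4.66999062e-05, 2.78980688e+00]), 'wrist_force': array([ 0.86161685, -0.15753793, -0.25929645]), 'ft_torque': array([-0.03262095, -0.04253223,  0.01226107]), 'finger_force': 0.0, 'width': 0.08699561946461702}
{'mtx': array([[467.52299833,   0.        , 319.76203523],
       [  0.        , 467.52299833, 235.43790726],
       [  0.        ,   0.        ,   1.        ]]), 'k1': 0.019580700045467123, 'R': array([[ 0.00180095, -0.99998995, -0.00410473],
       [-0.98362029, -0.00103158, -0.18024997],
       [ 0.18024393,  0.00436212, -0.98361227]]), 't': array([0.32577051, 0.55070628, 0.85901915])}
```

Run:
```python
from h import *
for c in('top','side'):
    p,d=snap(c);W=cloud(c,d);h=cv2.cvtColor(p,cv2.COLOR_RGB2HSV);z=W[...,2]
    near=(W[...,0]>.42)&(W[...,0]<.58)&(W[...,1]>.3)&(W[...,1]<.49)
    blue=near&(h[...,0]>95)&(h[...,0]<130)&(h[...,1]>90)
    yel=near&(h[...,0]>18)&(h[...,0]<38)&(h[...,1]>90)
    rib=near&(z>.033)&(z<.05)
    def rect(m,n):
        r=cv2.minAreaRect(W[m][:,:2].astype(np.float32)*1000);w=W[m]
        e,V=np.linalg.eigh(np.cov(w[:,:2].T));a=np.degrees(np.arctan2(V[1,1],V[0,1]))
        print(c,n,m.sum(),r,'pca',np.round(a,2),np.round(w.mean(0)*1000,1))
    rect(blue&(z<.012)|yel,'blade');rect(yel,'yel');rect(rib,'rib')
    nb=(W[...,0]>.42)&(W[...,0]<.72)&(W[...,1]>.06)&(W[...,1]<.29)
    rect(nb&(z>.015)&(z<.1),'board')
    rect(nb&(z>.025)&(z<.034)&(p.max(2)<60),'bed')
    for r in manip.outline_of(c,'flap')[:1]: rect(r['region']&(z>.03),'flap')
    q=p[150:360,230:480];cv2.imwrite(f'pics/{c}c.png',cv2.resize(q,None,fx=3,fy=2.8)[:,:,::-1])
```

```text
top blade 2447 ((501.8755187988281, 393.6136474609375), (129.41932678222656, 89.56723022460938), 69.74602508544922) pca 69.36 [501.4 392.8   5.2]
top yel 69 ((526.494873046875, 384.34393310546875), (124.60160827636719, 2.614337921142578), 69.41329956054688) pca 69.43 [525.1 380.5   5.4]
top rib 224 ((487.4537048339844, 399.3625793457031), (70.11605072021484, 12.134380340576172), 69.65292358398438) pca 69.38 [487.1 399.   38.8]
top board 10111 ((569.5631103515625, 174.18328857421875), (218.59449768066406, 182.54971313476562), 1.429876685142517) pca -175.2 [569.2 175.   41.4]
top bed 4200 ((547.051513671875, 173.30166625976562), (148.8953399658203, 155.55221557617188), 1.1792793273925781) pca 89.42 [531.2 173.3  30.9]
top flap 3479 ((630.0064086914062, 176.00225830078125), (84.89900207519531, 155.03717041015625), 1.4922707080841064) pca 91.55 [630.4 176.1  57.5]
side blade 1455 ((502.31378173828125, 394.92584228515625), (140.8521270751953, 89.07552337646484), 69.60731506347656) pca 66.35 [498.8 385.4   3.1]
side yel 33 ((527.0703735351562, 385.0137023925781), (118.82109832763672, 2.4951114654541016), 69.63741302490234) pca 69.52 [526.3 382.3   3. ]
side rib 133 ((487.23968505859375, 396.76837158203125), (70.18434143066406, 12.351841926574707), 69.02620697021484) pca 69.67 [486.  394.6  36.5]
side board 10620 ((569.525634765625, 171.933837890625), (220.79354858398438, 183.93789672851562), 1.6570303440093994) pca 170.51 [567.7 160.8  38.4]
side bed 4235 ((546.587158203125, 171.2213134765625), (151.41757202148438, 152.64035034179688), 1.2308788299560547) pca 98.51 [532.  166.6  29. ]
side flap 3294 ((629.0133666992188, 174.3187713623047), (84.95396423339844, 168.70260620117188), 0.8974187970161438) pca 91.56 [629.5 168.5  55.2]
```

View pics/top0.png

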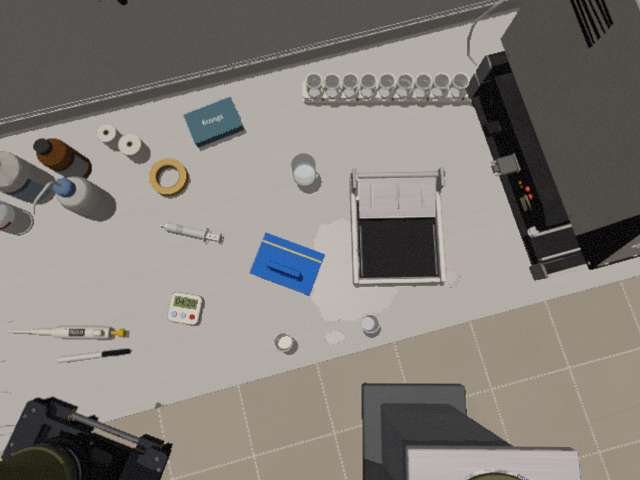

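View pics/side0.png

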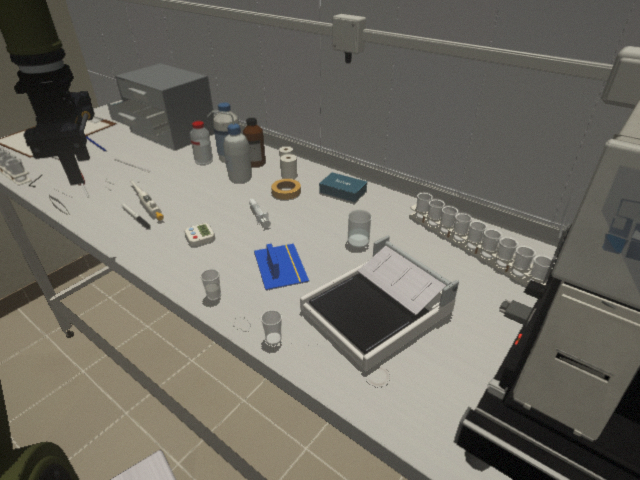

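Emit:
arm_command:
  offset:
    - [-0.0427,-0.0143,0.0116]
    - [-0.0427,-0.0143,0.0116]
    - [-0.0427,-0.0143,0.0116]
    - [-0.0427,-0.0143,0.0116]
    - [-0.0427,-0.0143,0.0116]
    - [-0.0427,-0.0143,0.0116]
    - [-0.0427,-0.0143,0.0116]
    - [-0.0427,-0.0143,0.0116]
    - [-0.0427,-0.0143,0.0116]
    - [-0.0427,-0.0143,0.0116]
  angular:
    - [0,0,0]
    - [0,0,0]
    - [0,0,0]
    - [0,0,0]
    - [0,0,0]
    - [0,0,0]
    - [0,0,0]
    - [0,0,0]
    - [0,0,0]
    - [0,0,0]
  jaw: [1,1,1,1,1,1,1,1,1,1]
  newtons: 12

```text
t: 1.63
tcp_pos: [0.4889, 0.3981, 0.1199]
ee_rot: [3.141, 0.0, 2.79]
wrist_force: [0.2, 1.2, 0.8]
width: 0.0872
finger_force: 0.0
```

Emit:
arm_command:
  offset:
    - [0,0,0]
    - [0,0,0]
    - [0,0,0]
    - [0,0,0]
    - [0,0,0]
    - [0,0,0]
    - [0,0,0]
    - [0,0,0]
  angular:
    - [0,0,0.1]
    - [0,0,0.11]
    - [0,0,0.11]
    - [0,0,0.11]
    - [0,0,0.11]
    - [0,0,0.11]
    - [0,0,0.1]
    - [0,0,0]
  jaw: [1,1,1,1,1,1,1,1]

```text
t: 2.3
tcp_pos: [0.4877, 0.3993, 0.1201]
ee_rot: [3.141, 0.0, 2.002]
wrist_force: [-0.7, 0.7, 0.0]
width: 0.0873
finger_force: 0.0
```

Emit:
arm_command:
  offset:
    - [0,0,0]
    - [0,0,0]
    - [0,0,0]
    - [0,0,0]
    - [0,0,0]
    - [0,0,0]
    - [0,0,0]
    - [0,0,0]
    - [0,0,0]
  angular:
    - [0,0,0.1]
    - [0,0,0.11]
    - [0,0,0.11]
    - [0,0,0.11]
    - [0,0,0.11]
    - [0,0,0.11]
    - [0,0,0.1]
    - [0,0,0]
    - [0,0,0]
  jaw: [1,1,1,1,1,1,1,1,1]

```text
t: 3.05
tcp_pos: [0.4876, 0.3993, 0.1201]
ee_rot: [3.141, -0.0, 1.224]
wrist_force: [-0.4, -0.3, 0.5]
width: 0.0873
finger_force: 0.0
```

Run:
```python
from h import *
c='wrist'
p,d=snap(c,'w1.png');W=cloud(c,d);h=cv2.cvtColor(p,cv2.COLOR_RGB2HSV);z=W[...,2]
near=(W[...,0]>.42)&(W[...,0]<.58)&(W[...,1]>.3)&(W[...,1]<.49)
for n,m in(('yel',near&(h[...,0]>18)&(h[...,0]<38)&(h[...,1]>90)&(z<.02)),('rib',near&(z>.033)&(z<.045))):
    if m.sum()<10: print(n,m.sum());continue
    r=cv2.minAreaRect(W[m][:,:2].astype(np.float32)*1000);w=W[m]
    e,V=np.linalg.eigh(np.cov(w[:,:2].T));print(n,m.sum(),r,np.degrees(np.arctan2(V[1,1],V[0,1])),w.mean(0))
print(manip.sense()['tcp_pos'],np.degrees(manip.sense()['ee_rot']))
```

```text
yel 456 ((526.0216064453125, 382.7567443847656), (126.19171905517578, 2.5945816040039062), 69.72087860107422) 69.67781496897918 [0.5281849  0.38884609 0.00559819]
rib 1701 ((487.01007080078125, 397.45892333984375), (69.73136901855469, 11.727261543273926), 69.84269714355469) 69.67110763000845 [0.48756243 0.39943146 0.0389456 ]
[0.4876256  0.39926494 0.12008716] [ 1.79997774e+02 -3.46100246e-03  7.01098302e+01]
```

View pics/w1.png

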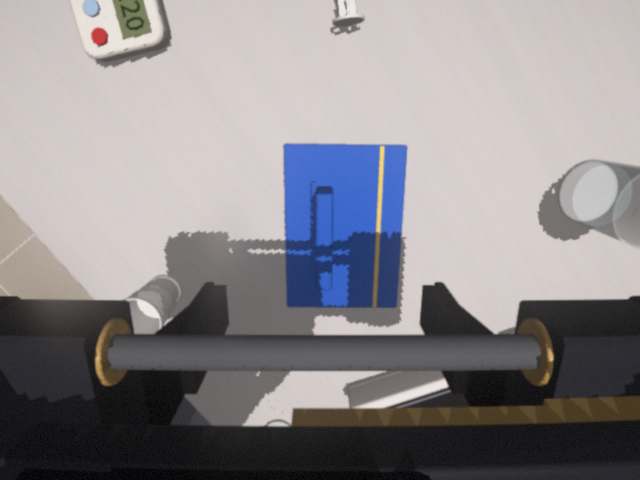

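Emit:
arm_command:
  offset:
    - [-0.0013,0,0.0281]
    - [0,0,0.0281]
    - [0,0,0.0281]
    - [0,0,0.0281]
    - [0,0,0.0281]
    - [0,0,0]
    - [0,0,0]
  angular:
    - [0,0,0.007]
    - [0,0,0]
    - [0,0,0]
    - [0,0,0]
    - [0,0,0]
    - [0,0,0]
    - [0,0,0]
  jaw: [0.6,0.6,0.6,0.6,0.6,0.6,0.6]
  newtons: 12

```text
t: 3.68
tcp_pos: [0.4866, 0.3976, 0.0138]
ee_rot: [-3.14, 0.002, 1.214]
wrist_force: [0.7, 0.5, 1.1]
width: 0.0541
finger_force: 0.0
```

Emit:
arm_command:
  offset:
    - [0,0,0]
    - [0,0,0]
    - [0,0,0]
    - [0,0,0]
    - [0,0,0]
    - [0,0,0]
    - [0,0,0]
    - [0,0,0]
  angular:
    - [0,0,0]
    - [0,0,0]
    - [0,0,0]
    - [0,0,0]
    - [0,0,0]
    - [0,0,0]
    - [0,0,0]
    - [0,0,0]
  jaw: [0.4,0.3,0.2,0.1,0,0,0,0]
  newtons: 12

```text
t: 4.35
tcp_pos: [0.4874, 0.3983, 0.0149]
ee_rot: [3.142, -0.0, 1.212]
wrist_force: [-0.6, 0.8, 1.1]
width: 0.0117
finger_force: 12.0
```

Emit:
arm_command:
  offset:
    - [0,0,-0.014]
    - [0,0,-0.03]
    - [0,0,-0.035]
    - [0,0,-0.035]
    - [0,0,-0.035]
    - [0,0,0]
    - [0,0,0]
  angular:
    - [0,0,0]
    - [0,0,0]
    - [0,0,0]
    - [0,0,0]
    - [0,0,0]
    - [0,0,0]
    - [0,0,0]
  jaw: [0,0,0,0,0,0,0]

```text
t: 4.93
tcp_pos: [0.4884, 0.399, 0.1289]
ee_rot: [3.14, -0.004, 1.212]
wrist_force: [0.1, -0.0, -2.3]
width: 0.012
finger_force: 12.0
```

Emit:
arm_command:
  offset:
    - [0,0,0]
    - [0,0,0]
    - [0,0,0]
    - [0,0,0]
    - [0,0,0]
  angular:
    - [0,0,-0.08]
    - [0,0,-0.1]
    - [0,0,-0.1]
    - [0,0,-0.082]
    - [0,0,0]
  jaw: [0,0,0,0,0]

```text
t: 5.35
tcp_pos: [0.4863, 0.3974, 0.1247]
ee_rot: [-3.139, 0.002, 1.593]
wrist_force: [0.2, -0.4, -1.7]
width: 0.012
finger_force: 12.0
```

Run:
```python
from h import *
s=manip.sense();print(s['tcp_pos'],np.degrees(s['ee_rot']),s['width'],s['wrist_force'])
c='top'
p,d=snap(c);W=cloud(c,d);z=W[...,2]
p,d=snap('wrist','w2.png');W=cloud('wrist',d);h=cv2.cvtColor(p,cv2.COLOR_RGB2HSV)
Rt=Rn.from_euler('xyz',s['ee_rot']).as_matrix()
T=(W-s['tcp_pos'])@Rt*1000
b=(h[...,0]>95)&(h[...,0]<130)&(h[...,1]>90)&(abs(T[...,2]-5)<15)&(abs(T[...,0])<90)&(abs(T[...,1])<90)
y=(h[...,0]>18)&(h[...,0]<38)&(h[...,1]>90)&(abs(T[...,2])<30)&(abs(T[...,1])<90)
for m in(b,y):
    t=T[m];r=cv2.minAreaRect(t[:,:2].astype(np.float32))
    A=np.c_[t[:,:2],np.ones(len(t))];print(m.sum(),r,'plane',np.linalg.lstsq(A,t[:,2],rcond=None)[0])
```

```text
[0.48634046 0.39743437 0.1247353 ] [-1.79861179e+02  1.17848434e-01  9.12663261e+01] 0.012030261664725034 [ 0.18800428 -0.44437345 -1.7234986 ]
22677 ((-1.140716552734375, 15.217079162597656), (129.6956329345703, 89.44754791259766), 0.18200264871120453) plane [9.00790832e-04 3.83952136e-03 8.96166347e+00]
698 ((25.845565795898438, 41.898704528808594), (73.5826644897461, 2.993173122406006), 0.18241311609745026) plane [1.79839796e-04 1.87767714e-01 9.69634509e-01]
```

View pics/w2.png

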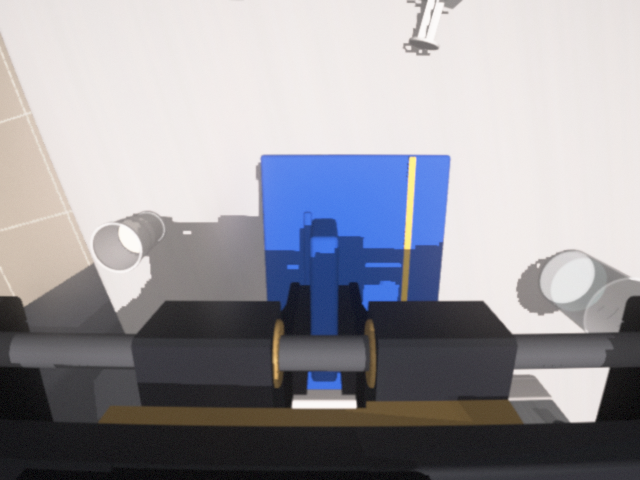

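Emit:
arm_command:
  offset:
    - [-0.025,0.0039,0]
    - [-0.043,0.0039,0]
    - [-0.046,0.0039,0]
    - [-0.046,0.0039,0]
    - [-0.046,0.0039,0]
    - [-0.046,0.0039,0]
    - [-0.03,0.0039,0]
    - [-0.018,0,0]
    - [0,0,0]
    - [0,0,0]
    - [0,0,0]
  angular:
    - [0,0,0]
    - [0,0,0]
    - [0,0,0]
    - [0,0,0]
    - [0,0,0]
    - [0,0,0]
    - [0,0,0]
    - [0,0,0]
    - [0,0,0]
    - [0,0,0]
    - [0,0,0]
  jaw: [0,0,0,0,0,0,0,0,0,0,0]

```text
schema error: expected 1 to 10 rows
```

Emit:
arm_command:
  offset:
    - [-0.025,0.0039,0]
    - [-0.043,0.0039,0]
    - [-0.046,0.0039,0]
    - [-0.046,0.0039,0]
    - [-0.046,0.0039,0]
    - [-0.046,0.0039,0]
    - [-0.03,0.0039,0]
    - [-0.018,0,0]
    - [0,0,0]
    - [0,0,0]
  angular:
    - [0,0,0]
    - [0,0,0]
    - [0,0,0]
    - [0,0,0]
    - [0,0,0]
    - [0,0,0]
    - [0,0,0]
    - [0,0,0]
    - [0,0,0]
    - [0,0,0]
  jaw: [0,0,0,0,0,0,0,0,0,0]

```text
t: 6.28
tcp_pos: [0.5121, 0.1744, 0.1264]
ee_rot: [-3.141, -0.001, 1.589]
wrist_force: [-0.2, 0.7, -1.8]
width: 0.0116
finger_force: 12.0
```

```bash
cat > look.py <<'E'
from h import *
import sys
s=manip.sense();print(s['tcp_pos'],np.degrees(s['ee_rot']),s['width'],s['wrist_force'])
for c in('wrist','top','side'):
    p,d=snap(c,sys.argv[1]+c+'.png');W=cloud(c,d)*1000;h=cv2.cvtColor(p,cv2.COLOR_RGB2HSV);z=W[...,2]
    np.save('pics/%s%s.npy'%(sys.argv[1],c),W)
    nb=(W[...,0]>420)&(W[...,0]<720)&(W[...,1]>60)&(W[...,1]<290)
    b=nb&(h[...,0]>95)&(h[...,0]<130)&(h[...,1]>90)
    y=nb&(h[...,0]>18)&(h[...,0]<38)&(h[...,1]>120)
    for r in manip.outline_of(c,'flap')[:1]:
        m=r['region'];w=W[m&(abs(z-55)<25)]
        print(c,'flap',r['conf'],cv2.minAreaRect(w[:,:2].astype(np.float32)),np.percentile(w,[1,99],0).round(1).tolist())
    for n,m in(('blue',b),('yel',y),('lrail',nb&(W[...,1]>235)&(abs(z-36)<4)&(W[...,0]<600)),('rrail',nb&(W[...,1]<110)&(abs(z-36)<4)&(W[...,0]<600))):
        if m.sum()>20:
            t=W[m];print(c,n,m.sum(),cv2.minAreaRect(t[:,:2].astype(np.float32)),'z',np.percentile(t[:,2],[5,50,95]).round(1))
E
python3 look.py a
```

```text
[0.51208583 0.17440473 0.12637231] [-1.79987066e+02 -6.16949079e-02  9.10624321e+01] 0.011649351758244731 [-0.24041818  0.7477479  -1.80320843]
wrist flap 0.81 ((635.6783447265625, 183.764404296875), (91.98126220703125, 135.8212432861328), 4.066658973693848) [[592.6, 123.6, 44.0], [669.2, 249.6, 75.1]]
wrist blue 28017 ((518.78662109375, 200.78573608398438), (147.12615966796875, 134.39031982421875), 43.89273452758789) z [115.7 116.9 155.8]
wrist yel 1990 ((511.40509033203125, 187.02163696289062), (149.6417999267578, 68.92887878417969), 20.365745544433594) z [116.4 239.9 243.5]
wrist lrail 4034 ((529.173095703125, 248.06552124023438), (142.33692932128906, 28.555442810058594), 1.6454992294311523) z [32.2 36.7 38.1]
top flap 0.76 ((630.0738525390625, 198.3841094970703), (84.2146987915039, 108.69237518310547), 2.5920891761779785) [[588.5, 150.4, 41.8], [671.4, 250.3, 76.0]]
top blue 1390 ((505.43048095703125, 206.22161865234375), (175.052978515625, 79.7143783569336), 18.346750259399414) z [113.2 116.8 312.1]
top yel 377 ((490.31048583984375, 189.50621032714844), (135.1646728515625, 91.12
[... 326 characters left out ...]
 flap 0.64 ((629.0751953125, 173.86801147460938), (83.14122772216797, 166.468994140625), 0.7706048488616943) [[589.5, 99.4, 40.3], [669.5, 246.8, 73.2]]
side blue 2326 ((519.1686401367188, 172.0604705810547), (140.29226684570312, 144.86497497558594), 65.40241241455078) z [113.  114.8 147.5]
side yel 152 ((487.429931640625, 144.90721130371094), (136.82315063476562, 66.68991088867188), 3.5969982147216797) z [115.7 240.1 530.5]
side lrail 169 ((497.2474670410156, 255.52622985839844), (79.43624877929688, 11.648322105407715), 1.7353858947753906) z [32.5 34.4 36.4]
side rrail 407 ((530.8428344726562, 93.38874816894531), (137.5779266357422, 25.71391487121582), 2.3446357250213623) z [32.5 34.7 36.5]
```

View pics/awrist.png

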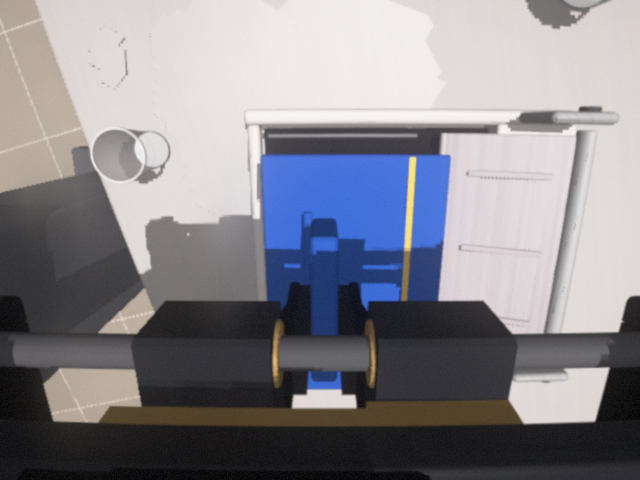

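Run:
```python
from h import *
for c in('wrist','top','side'):
    W=np.load(f'pics/a{c}.npy');p=cv2.imread(f'pics/a{c}.png');z=W[...,2]
    for n,sg,lo,hi in(('L',1,235,285),('R',-1,65,115)):
        m=(W[...,0]>480)&(W[...,0]<590)&(W[...,1]>lo)&(W[...,1]<hi)&(abs(z-36)<3)&(p.min(2)>90)
        w=W[m]
        if len(w)<60: continue
        o=[]
        for a in np.arange(480,590,5):
            q=w[(w[:,0]>=a)&(w[:,0]<a+5),1]
            if len(q)>4:o.append((a+2.5,q.min(),q.max()))
        o=np.array(o)
        if len(o)<5: continue
        for k in(1,2):
            f=np.polyfit(o[:,0]-569.5,o[:,k],1);print(c,n,'in/out'[0 if k==1 else 3:],k,'slope deg',np.degrees(np.arctan(f[0])).round(2),'y at 569.5',f[1].round(1),np.std(o[:,k]-np.polyval(f,o[:,0]-569.5)).round(2))
    m=(W[...,0]>575)&(W[...,0]<680)&(W[...,1]>95)&(W[...,1]<250)&(z>38)&(z<76)
    w=W[m];o=[]
    for a in np.arange(100,250,5):
        q=w[(w[:,1]>=a)&(w[:,1]<a+5)]
        if len(q)>15:o.append((a+2.5,*q[q[:,0].argmin(),[0,2]]))
    o=np.array(o);o=o[abs(o[:,1]-np.median(o[:,1]))<3]
    f=np.polyfit(o[:,0]-175,o[:,1],1);print(c,'edge',len(o),'yaw',-np.degrees(f[0]).round(2),'x@175',f[1].round(1),'z',np.median(o[:,2]).round(1))
    y=(W[...,0]>530)&(W[...,0]<580)&(z>105)&(z<125)&(W[...,1]>90)&(W[...,1]<250)
    h=cv2.cvtColor(p,cv2.COLOR_BGR2HSV);y&=(h[...,0]>18)&(h[...,0]<38)&(h[...,1]>120)
    b=(h[...,0]>95)&(h[...,0]<130)&(h[...,1]>90)&(z>105)&(z<122)&(W[...,1]>90)&(W[...,1]<250)
    for m in(y,b): print(c,'strip',m.sum(),cv2.minAreaRect(W[m][:,:2].astype(np.float32)),W[m].max(0).round(1))
```

```text
wrist L in/out 1 slope deg -0.11 y at 569.5 249.5 3.29
wrist L out 2 slope deg 1.9 y at 569.5 263.4 0.2
wrist edge 21 yaw 1.42 x@175 594.3 z 45.2
wrist strip 565 ((552.77734375, 202.42437744140625), (2.531278133392334, 72.77581024169922), 1.2278378009796143) [554.6 238.8 118.7]
wrist strip 22653 ((526.8709716796875, 175.03253173828125), (89.58014678955078, 129.89529418945312), 1.3177403211593628) [571.4 240.6 122. ]
top L in/out 1 slope deg -0.04 y at 569.5 253.2 2.65
top L out 2 slope deg 1.42 y at 569.5 263.6 0.52
top edge 12 yaw 2.19 x@175 589.7 z 44.9
top strip 26 ((553.5347900390625, 222.10415649414062), (2.122943878173828, 38.01942443847656), 2.912388801574707) [554.1 241.  119.3]
top strip 1095 ((526.636962890625, 212.90097045898438), (89.84586334228516, 60.003658294677734), 1.966984748840332) [570.9 243.  122. ]
side L in/out 1 slope deg 3.21 y at 569.5 254.9 0.79
side L out 2 slope deg 0.14 y at 569.5 259.8 1.11
side R in/out 1 slope deg 0.91 y at 569.5 82.8 0.59
side R out 2 slope deg 1.53 y at 569.5 91.6 0.58
side edge 17 yaw 0.52 x@175 626.6 z 55.2
side strip 11 ((554.8043212890625, 149.14317321777344), (3.0489838123321533, 66.71293640136719), 1.914707064628601) [557.  182.5 117.2]
side strip 1855 ((526.9196166992188, 175.15261840820312), (90.38478088378906, 130.85374450683594), 1.3024213314056396) [573.3 240.  121.9]
```

Emit:
arm_command:
  offset:
    - [-0.0037,0,0.012]
    - [0,0,0.025]
    - [0,0,0.025]
    - [0,0,0.025]
    - [0,0,0.012]
    - [0,0,0.005]
    - [0,0,0]
    - [0,0,0]
    - [0,0,0]
  angular:
    - [0,0,0]
    - [0,0,0]
    - [0,0,0]
    - [0,0,0]
    - [0,0,0]
    - [0,0,0]
    - [0,0,0]
    - [0,0,0]
    - [0,0,0]
  jaw: [0,0,0,0,0,0,0,0,0]

```text
t: 7.33
tcp_pos: [0.5134, 0.1713, 0.0495]
ee_rot: [3.14, -0.001, 1.591]
wrist_force: [0.2, -0.6, -1.2]
width: 0.0122
finger_force: 12.0
```

Emit:
arm_command:
  offset:
    - [0,0,0.0015]
    - [0,0,0.001]
    - [0,0,0.0005]
    - [0,0,0]
    - [0,0,0]
  angular:
    - [0,0,0]
    - [0,0,0]
    - [0,0,0]
    - [0,0,0]
    - [0,0,0]
  jaw: [0,0,0,0,0]

```text
t: 7.75
tcp_pos: [0.5124, 0.171, 0.0463]
ee_rot: [3.141, -0.0, 1.591]
wrist_force: [-0.6, -0.1, -1.3]
width: 0.012
finger_force: 12.0
```

Emit:
arm_command:
  offset:
    - [0,0,0.0012]
    - [0,0,0.0008]
    - [0,0,0]
    - [0,0,0]
  angular:
    - [0,0,0]
    - [0,0,0]
    - [0,0,0]
    - [0,0,0]
  jaw: [0,0,0,0]

```text
t: 8.08
tcp_pos: [0.5124, 0.171, 0.0448]
ee_rot: [3.142, -0.0, 1.591]
wrist_force: [-0.9, -0.2, 0.3]
width: 0.0114
finger_force: 12.0
```

```bash
python3 look.py b | grep -v rail
python3 - <<'E'
import cv2
p=cv2.imread('pics/bside.png')[200:400,260:500];cv2.imwrite('pics/bsc.png',cv2.resize(p,None,fx=3,fy=3,interpolation=cv2.INTER_CUBIC))
E
```

```text
[0.51243555 0.17096884 0.04484809] [ 1.79996185e+02 -7.68674342e-03  9.11434791e+01] 0.011380103971395918 [-0.8819929  -0.15353694  0.30835791]
wrist flap 0.83 ((620.887939453125, 173.14288330078125), (67.86709594726562, 150.40892028808594), 1.4897258281707764) [[587.1, 106.1, 42.7], [649.7, 247.0, 65.0]]
wrist blue 28771 ((517.9158935546875, 191.77218627929688), (138.05259704589844, 131.97720336914062), 43.60759353637695) z [34.2 35.4 78.1]
wrist yel 2386 ((511.0780029296875, 179.78318786621094), (149.74314880371094, 68.21671295166016), 22.59307289123535) z [ 35.1 158.8 162. ]
top flap 0.78 ((630.4868774414062, 175.62551879882812), (84.1921615600586, 155.13389587402344), 1.9527897834777832) [[587.4, 108.1, 33.5], [671.6, 250.2, 76.1]]
top blue 1102 ((504.8329772949219, 195.06654357910156), (155.80140686035156, 90.1529769897461), 43.31968307495117) z [ 31.8  35.2 221.8]
top yel 189 ((496.5294494628906, 178.95166015625), (139.8416290283203, 73.82524871826172), 15.418230056762695) z [ 36.  403.3 484.7]
side flap 0.86 ((629.2164306640625, 162.9611358642578), (85.11788177490234, 134.9202117919922), 1.5588386058807373) [[588.5, 99.7, 39.5], [669.1, 222.5, 72.8]]
side blue 2173 ((513.7523803710938, 161.792724609375), (127.52943420410156, 155.86895751953125), 69.20944213867188) z [31.2 33.4 66.3]
side yel 101 ((488.0852355957031, 140.63668823242188), (139.50047302246094, 67.91197967529297), 3.1993024349212646) z [ 32.7 155.7 480.8]
```

View pics/bsc.png

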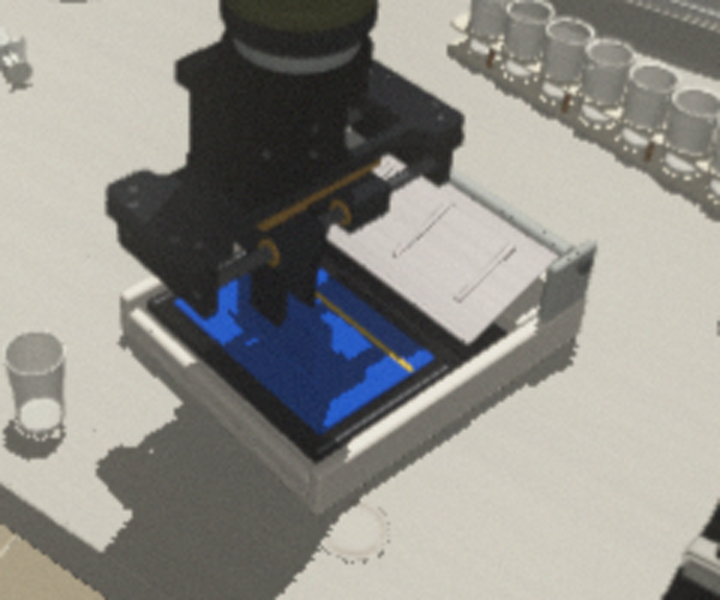

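```bash
cat > fit.py <<'E'
from h import *
import sys
for c in sys.argv[2:]:
    W=np.load(f'pics/{sys.argv[1]}{c}.npy');p=cv2.imread(f'pics/{sys.argv[1]}{c}.png');z=W[...,2];h=cv2.cvtColor(p,cv2.COLOR_BGR2HSV)
    bx=(W[...,0]>450)&(W[...,0]<660)&(W[...,1]>80)&(W[...,1]<260)
    b=bx&(h[...,0]>95)&(h[...,0]<130)&(h[...,1]>90)&(z>24)&(z<38)
    y=bx&(h[...,0]>18)&(h[...,0]<38)&(h[...,1]>120)&(z<45)
    for n,m in(('blade',b|y),('yel',y)):
        if m.sum()>10: print(c,n,m.sum(),cv2.minAreaRect(W[m][:,:2].astype(np.float32)),W[m].min(0).round(1),W[m].max(0).round(1))
    for lo,hi in((245,275),(70,100)):
        m=(W[...,0]>480)&(W[...,0]<590)&(W[...,1]>lo)&(W[...,1]<hi)&(abs(z-36)<3)&(p.min(2)>80)
        if m.sum()>60: w=W[m];print(c,'rail',m.sum(),cv2.minAreaRect(w[:,:2].astype(np.float32)),np.percentile(w[:,1],[2,98]).round(1),w[:,0].mean().round(0))
    o=[]
    f=bx&(W[...,0]>580)&(z>38)&(z<60)&(h[...,1]<60)&(W[...,1]>104)&(W[...,1]<246)
    for a in np.arange(104,246,4):
        q=W[f&(W[...,1]>=a)&(W[...,1]<a+4)]
        if len(q)>8:o.append((a+2,*q[q[:,0].argmin(),[0,2]]))
    if len(o)>5:
        o=np.array(o);o=o[abs(o[:,1]-np.median(o[:,1]))<3];g=np.polyfit(o[:,0]-173,o[:,1],1);print(c,'edge',len(o),'yaw',-np.degrees(g[0]).round(2),'x@173',g[1].round(1),'z',np.median(o[:,2]).round(1))
E
python3 fit.py b wrist top side
```

```text
wrist blade 23480 ((527.876953125, 170.05584716796875), (92.6362075805664, 130.79800415039062), 1.1807820796966553) [480.7 104.2  29.2] [574. 236.  38.]
wrist yel 564 ((553.5460815429688, 197.524169921875), (2.452864170074463, 73.11267852783203), 1.1098474264144897) [551.7 161.   33.7] [555.2 234.1  37.2]
wrist rail 5636 ((535.0745849609375, 252.99977111816406), (110.11017608642578, 16.701950073242188), 1.1129274368286133) [250.7 261.5] 534.0
wrist edge 21 yaw 1.15 x@173 587.0 z 43.3
top blade 933 ((526.0391845703125, 174.24456787109375), (96.79646301269531, 128.34523010253906), 1.1973202228546143) [477.2 109.1  27.4] [573.6 238.9  38. ]
top yel 20 ((522.9474487304688, 199.13943481445312), (86.7122802734375, 31.433303833007812), 27.546375274658203) [477.2 193.   31.4] [554.5 233.1  37.8]
top rail 275 ((535.2244873046875, 254.44737243652344), (109.62258911132812, 18.199350357055664), 1.1986247301101685) [245.4 263.2] 534.0
top edge 16 yaw 1.97 x@173 589.2 z 43.4
side blade 1749 ((529.7387084960938, 172.37698364257812), (95.06398010253906, 135.26876831054688), 0.9584935903549194) [481.4 104.5  27.3] [578.2 239.3  38. ]
side yel 21 ((555.2542114257812, 144.39810180664062), (2.5799107551574707, 67.87726593017578), 0.7946719527244568) [553.6 110.5  31.9] [557.  178.3  35.3]
side rail 285 ((534.5177612304688, 86.68247985839844), (108.95110321044922, 10.775116920471191), 0.6251437067985535) [81.1 91.8] 533.0
side edge 28 yaw 1.08 x@173 587.9 z 41.1
```

Emit:
arm_command:
  offset:
    - [0,0.004,0]
    - [0,0.0063,0]
    - [0,0.0063,0]
    - [0,0.0063,0]
    - [0,0.0063,0]
    - [0,0,0]
  angular:
    - [0,0,0]
    - [0,0,0]
    - [0,0,0]
    - [0,0,0]
    - [0,0,0]
    - [0,0,0]
  jaw: [0,0,0,0,0,0]

```text
t: 8.88
tcp_pos: [0.5359, 0.1713, 0.0448]
ee_rot: [3.14, 0.0, 1.59]
wrist_force: [0.4, -1.4, 1.5]
width: 0.012
finger_force: 12.0
```

```bash
python3 look.py c | grep -E '^\[|flap'; python3 fit.py c wrist side
```

```text
[0.53593523 0.17131315 0.04483571] [1.79893517e+02 6.28023144e-04 9.11128927e+01] 0.011989629293452077 [ 0.35509894 -1.35281482  1.47295137]
wrist flap 0.73 ((629.107666015625, 176.69244384765625), (84.34622192382812, 143.53282165527344), 1.5251692533493042) [[587.2, 113.0, 42.8], [664.6, 247.5, 74.4]]
top flap 0.82 ((629.4805908203125, 207.49832153320312), (84.6333236694336, 91.4209213256836), 1.8648574352264404) [[588.5, 167.4, 40.6], [670.5, 250.2, 76.2]]
side flap 0.63 ((629.5458984375, 170.99050903320312), (85.018798828125, 158.68759155273438), 0.9896982908248901) [[588.5, 99.6, 39.3], [669.4, 216.1, 73.2]]
wrist blade 21793 ((542.65966796875, 168.778564453125), (93.1932373046875, 133.63299560546875), 1.3333752155303955) [495.5 102.   29.5] [589.4 236.2  38. ]
wrist yel 573 ((576.6500854492188, 197.81361389160156), (2.506692886352539, 73.19649505615234), 1.1223214864730835) [574.7 161.2  33.7] [578.6 234.4  37.7]
wrist rail 5562 ((535.0325927734375, 253.23184204101562), (110.07052612304688, 15.958992958068848), 1.137675166130066) [251.  261.3] 535.0
wrist edge 21 yaw 1.33 x@173 587.1 z 43.3
side blade 1621 ((549.2634887695312, 172.90505981445312), (90.10485076904297, 134.67286682128906), 1.3268870115280151) [504. 105.  27.] [594.7 239.5  37.9]
side yel 14 ((578.2294311523438, 145.15499877929688), (3.228670120239258, 68.27708435058594), 2.1148011684417725) [576.5 111.   31.3] [580.3 179.3  34.7]
side rail 282 ((534.6690063476562, 86.73943328857422), (108.65900421142578, 10.177903175354004), 1.6025797128677368) [81.4 91.7] 534.0
side edge 24 yaw 1.03 x@173 588.2 z 41.7
```

Emit:
arm_command:
  offset:
    - [0,0.0055,0]
    - [0,0.0055,0]
    - [0,0.0055,0]
    - [0,0.0055,0]
    - [0,0.0055,0]
    - [0,0,0]
    - [0,0,0]
  angular:
    - [0,0,0]
    - [0,0,0]
    - [0,0,0]
    - [0,0,0]
    - [0,0,0]
    - [0,0,0]
    - [0,0,0]
  jaw: [0,0,0,0,0,0,0]

```text
t: 9.77
tcp_pos: [0.5561, 0.1718, 0.0449]
ee_rot: [3.14, -0.0, 1.591]
wrist_force: [1.1, 0.9, 1.0]
width: 0.012
finger_force: 12.0
```

```bash
python3 look.py d | grep -E '^\[|flap'; python3 fit.py d wrist side top
```

```text
[0.5560939  0.17181219 0.04489876] [ 1.79885555e+02 -7.36509795e-03  9.11307290e+01] 0.011960551549833194 [1.12841225 0.94330005 0.95934752]
wrist flap 0.57 ((629.1080932617188, 180.80934143066406), (85.02896881103516, 141.05067443847656), 1.0338447093963623) [[587.3, 119.6, 43.0], [668.6, 248.2, 75.2]]
top flap 0.91 ((630.1610717773438, 210.36419677734375), (85.4104232788086, 83.28041076660156), 3.791951894760132) [[587.3, 173.3, 41.1], [669.6, 250.5, 75.7]]
side flap 0.72 ((629.2265625, 149.55264282226562), (83.10964965820312, 118.12290954589844), 1.4930684566497803) [[589.4, 99.3, 40.0], [668.1, 200.9, 73.4]]
wrist blade 16937 ((546.96630859375, 169.00357055664062), (82.70940399169922, 133.539306640625), 1.2622637748718262) [505.3 102.5  29. ] [588.4 236.4  38. ]
wrist rail 5572 ((535.0344848632812, 253.4437255859375), (109.94157409667969, 15.583227157592773), 1.1244595050811768) [250.9 261.4] 535.0
wrist edge 21 yaw 1.35 x@173 587.1 z 43.0
side blade 1265 ((559.3684692382812, 173.91293334960938), (68.08601379394531, 136.21376037597656), 0.9261158108711243) [524.9 105.5  27.3] [594.1 241.7  37.8]
side rail 103 ((507.81768798828125, 255.91390991210938), (55.327369689941406, 10.839229583740234), 2.553025722503662) [250.5 260.6] 508.0
side rail 278 ((535.1151123046875, 86.63492584228516), (109.58419036865234, 10.481884002685547), 1.5061172246932983) [81.4 91.6] 534.0
side edge 19 yaw 1.14 x@173 588.2 z 41.4
top blade 682 ((557.3017578125, 171.74632263183594), (64.48069763183594, 134.22259521484375), 1.199411392211914) [524.2 104.1  26.1] [589. 239.  38.]
top rail 271 ((534.6196899414062, 254.80816650390625), (108.44935607910156, 17.64807891845703), 1.281323790550232) [246.2 263.2] 533.0
top rail 143 ((511.51165771484375, 91.13285827636719), (61.77847671508789, 15.631780624389648), 1.43170166015625) [83.9 93.8] 511.0
top edge 12 yaw 2.68 x@173 589.8 z 43.6
```

View pics/dwrist.png

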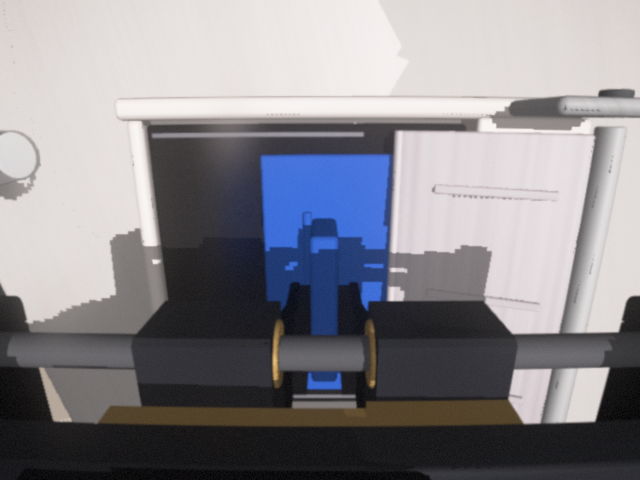

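Emit:
arm_command:
  offset:
    - [0,0,0.001]
    - [0,0,0.001]
    - [0,0,0.001]
    - [0,0,0]
    - [0,0,0]
    - [0,0,0]
  angular:
    - [0,0,0]
    - [0,0,0]
    - [0,0,0]
    - [0,0,0]
    - [0,0,0]
    - [0,0,0]
  jaw: [0,0,0,0,0,0]
  newtons: 15

```text
t: 10.57
tcp_pos: [0.5551, 0.1717, 0.043]
ee_rot: [3.141, -0.0, 1.591]
wrist_force: [-1.1, -0.1, 5.6]
width: 0.0116
finger_force: 15.0
```

Emit:
arm_command:
  offset:
    - [0,0,0.0008]
    - [0,0,0.0008]
    - [0,0,0.0006]
    - [0,0,0]
    - [0,0,0]
    - [0,0,0]
    - [0,0,0]
  angular:
    - [0,0,0]
    - [0,0,0]
    - [0,0,0]
    - [0,0,0]
    - [0,0,0]
    - [0,0,0]
    - [0,0,0]
  jaw: [0,0,0,0,0,0,0]

```text
t: 11.15
tcp_pos: [0.5551, 0.1718, 0.0418]
ee_rot: [3.141, -0.0, 1.591]
wrist_force: [-0.9, -2.4, 8.0]
width: 0.012
finger_force: 15.0
```

```bash
python3 look.py e | grep -E '^\[|flap'; python3 fit.py e wrist side
python3 - <<'E'
import numpy as np,cv2
for k in 'de':
    W=np.load(f'pics/{k}wrist.npy');h=cv2.cvtColor(cv2.imread(f'pics/{k}wrist.png'),cv2.COLOR_BGR2HSV)
    b=(h[...,0]>95)&(h[...,0]<130)&(h[...,1]>90)&(W[...,2]>20)&(W[...,2]<39)&(W[...,1]>195)
    t=W[b];print(k,np.median(t[:,2]),np.linalg.lstsq(np.c_[t[:,:2]-[550,210],np.ones(len(t))],t[:,2],rcond=None)[0])
    f=(W[...,0]>600)&(W[...,0]<640)&(W[...,1]>200)&(W[...,1]<240)&(W[...,2]>35)
    t=W[f];print('flap',np.linalg.lstsq(np.c_[t[:,:2]-[620,220],np.ones(len(t))],t[:,2],rcond=None)[0])
E
```

```text
[0.55511961 0.17176175 0.04184608] [ 1.79980409e+02 -2.40759181e-02  9.11422645e+01] 0.012015538856981475 [-0.9042422  -2.37965704  8.01455215]
wrist flap 0.96 ((629.48974609375, 181.80154418945312), (85.05308532714844, 138.22312927246094), 1.7994110584259033) [[587.6, 122.0, 43.1], [668.7, 248.1, 75.2]]
top flap 0.56 ((629.9904174804688, 210.8773193359375), (85.06824493408203, 83.86846923828125), 2.7490079402923584) [[587.6, 198.8, 41.3], [667.9, 250.5, 75.6]]
side flap 0.94 ((629.7801513671875, 149.57815551757812), (84.200439453125, 116.48155212402344), 1.263022541999817) [[589.3, 99.1, 39.6], [669.9, 199.1, 73.1]]
wrist blade 17632 ((547.6245727539062, 168.7282257080078), (83.42184448242188, 134.02545166015625), 1.082179307937622) [505.6 101.7  25.9] [589.4 236.4  37.9]
wrist rail 5723 ((535.0059814453125, 256.1727294921875), (110.14842987060547, 10.106841087341309), 1.4168157577514648) [251.  261.5] 536.0
wrist edge 21 yaw 1.26 x@173 587.4 z 43.4
side blade 1350 ((560.4086303710938, 174.0245819091797), (70.49064636230469, 136.40806579589844), 0.9787999391555786) [524.2 105.5  24.4] [596.6 241.9  38. ]
side rail 100 ((506.7765197753906, 255.5347442626953), (53.56313705444336, 10.961169242858887), 1.0484362840652466) [250.4 260.4] 506.0
side rail 278 ((534.9907836914062, 86.61904907226562), (109.65744018554688, 9.721000671386719), 1.4632505178451538) [81.4 91.5] 533.0
side edge 20 yaw 0.17 x@173 589.1 z 41.4
d 35.197847829187864 [ 4.99254382e-03 -1.10674128e-02  3.52230217e+01]
flap [-0.22912301 -2.14611307 73.48390218]
e 32.23982205008743 [ 3.51485721e-03 -1.17642998e-02  3.23077082e+01]
flap [-0.23256552 -2.02419128 72.37806183]
```

View pics/eside.png

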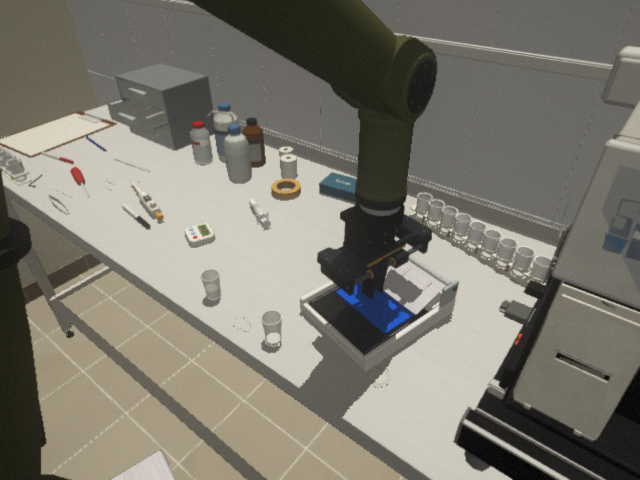

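Emit:
arm_command:
  offset:
    - [0,0,0.0007]
    - [0,0,0.0006]
    - [0,0,0]
    - [0,0,0]
    - [0,0,0]
    - [0,0,0]
    - [0,0,0]
  angular:
    - [0,0,0]
    - [0,0,0]
    - [0,0,0]
    - [0,0,0]
    - [0,0,0]
    - [0,0,0]
    - [0,0,0]
  jaw: [0,0,0,0,0,0,0]

```text
t: 12.03
tcp_pos: [0.5551, 0.1718, 0.0412]
ee_rot: [3.141, -0.001, 1.591]
wrist_force: [-1.8, -1.2, 10.3]
width: 0.0118
finger_force: 15.0
```

Run:
```python
from h import *
p,d=snap('wrist');W=cloud('wrist',d)*1000;h=cv2.cvtColor(p,cv2.COLOR_RGB2HSV)
b=(h[...,0]>95)&(h[...,0]<130)&(h[...,1]>90)&(W[...,2]>20)&(W[...,2]<36)&(W[...,1]>208)&(W[...,1]<240)
t=W[b];print(np.median(t[:,2]),np.linalg.lstsq(np.c_[t[:,:2]-[550,220],np.ones(len(t))],t[:,2],rcond=None)[0])
y=(h[...,0]>18)&(h[...,0]<38)&(h[...,1]>120)&(W[...,0]>540)&(W[...,0]<620)&(W[...,2]<45);print('yel',y.sum())
s=manip.sense();print(s['tcp_pos'],s['wrist_force'],s['finger_force'],s['t'])
```

```text
31.516009704899233 [ 4.76802092e-03 -6.58744959e-03  3.14692235e+01]
yel 0
[0.55513961 0.17174584 0.04115807] [-1.68806048 -0.98686631 10.11279047] 14.999844878911972 12.0833
```

```bash
python3 -c "
from plant import manip
print(manip.hand_in())"
```

```text
the job is handed in; nothing more can be done
None
```

I handed the job in with the strip tucked squarely under the flap. The yellow line is out of sight by about 7 mm and the flap reads as still down. The bed is held pressed about 3.7 mm with roughly 10–11 N, the rib is gripped at 15 N, and I kept the arm away from the beaker and cups; no verdict was returned.

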